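# Open the drive bay of a bench shaker unit

### The arm

A 6-joint arm with a two-finger parallel gripper is mounted at the origin on a cart in front of the work surface, level with it; the furniture and walls round the work are solid. World frame = base frame: x ahead of the robot, y to its left, z up, the work surface at z = 0. Lengths are in m, angles in rad, forces in N, time in s.
With the tool pointing down it reaches from about 0.25 to 0.775 m from the base axis. Payload 4 kg.
Tool frame: the origin (TCP) lies at the very end of the fingers, on their centre line; the grasp point (between the pads) lies 19 mm behind it (robot.tcp_to_grasp is the distance from the TCP to the grasp point, in m); z points along the fingers, y is the line along which they close (so a half turn about z gives the same grasp; the last joint's range is limited). The gripper opens to 94 mm and grips with 3 to 60 N. Pads are 16 mm wide; open, the fingers measure 119 mm over their backs; the gripper's body (75 mm by 177 mm) begins 78 mm behind the grasp point.
Start: joints at [1.154, 0.087, 1.371, -0, 1.684, -0.103], TCP at [0.17, 0.523, 0.206] pointing down, gripper open.
Joint ranges: [-3.1, 3.1], [-0.76, 2.03], [0.27, 2.55], [-1.08, 4.22], [0.17, 2.65], [-2.57, 2.57]. Speed limits (rad/s): [2.79, 2.79, 3.14, 3.14, 3.14, 3.14].

### API

Orientations are given as [roll, pitch, yaw] about the fixed x, y, z axes, in that order (R = Rz(yaw) Ry(pitch) Rx(roll)).
In Python, from bench import robot gives the robot as it stands.
- The arm moves only by the tool nudge_tcp, called after "Emit:" in YAML: its name, and indented under it one key for each argument. Schema: {"type":"object","properties":{"steps":{"type":"array","items":{"type":"number"},"minItems":5,"maxItems":100},"only":{"type":"string"},"quiet":{"type":"boolean"},"lines":{"type":"string"}},"required":["steps"],"additionalProperties":false}. steps is one flat list of numbers that holds 1 to 20 rows one after another, with no inner brackets; each row has 5 numbers: the finger opening in m, then dx, dy, dz in m, then a turn about the tool's z in rad; each row shifts and turns the commanded pose from where the row before left it, along the tool's axes as they then stand; what a row does not reach is not made up. A row lasts 1/12 s, in which the tool goes at most 0.0417 m and 0.125 rad, less where a joint would pass 70% of its speed; a pose out of reach is approached as far as the arm can. The fingers move at their own pace and stop on an object; the grip force is fixed at half the most. Time passes only in rows, so rows that do not move let the fingers close. The tool returns the time, the measured TCP pose, the force, the opening and the grip force at its end. only (a regular expression) keeps the lines of the reply that match it, lines (a string "A,B") keeps lines A to B, and quiet returns only ok. Input that does not fit is refused with a message, and nothing moves.
- robot.get_obs(): the state, without advancing time (a new reading comes with each control period).
- robot.snapshot(name): name is "scene" or "side" or "wrist"; returns a dict with "color" (420x560x3 uint8, blue, green, red), "fx", "fy", "cx", "cy" (pixels), "k1" (the pictures are not rectified: a ray, as slopes to the right and down, at radius r is drawn at 1 + k1 r^2 times it, then the intrinsics apply), "extrinsics" (4x4, takes a point from world to camera coordinates). Camera axes: x right, y down, z forward; pixel columns grow to the right and rows downward; lengths in m; the calibration is good to about 2 mm. A picture is of the moment at which its call begins. There is no depth.
- robot.close_job(): hands the job in; it is judged then, once.
The state is a dict: "time": time; "joint_positions": joint angles; "qvel": joint speeds; "joint_torque": joint torques, N m; "tool_pos": TCP position; "ee_rot": TCP orientation; "wrist_force": force on the tool from outside, world axes, zero at the start; "wrist_torque": the same for the moment, N m; "width": finger opening in m; "finger_force": force on a finger pad.
Only numpy, scipy, OpenCV 4.12 (cv2) and the standard library are available. Lean on these libraries where they do the work, as an engineer would, in place of code of your own. Each camera call takes 0.05 s, during which the arm holds its last target. There are 200 camera calls.

### The job

Open the drive bay of the white bench unit: take the orange-handled slotted driver from its stand, turn both slotted cam fasteners a quarter turn counterclockwise so that their red wings free the blue access panel, and hang the driver back upright in its stand. Then lift the panel off and set it down flat in the shallow grey tray, handle up. Turn the fasteners only with the driver, lower things rather than drop them, and leave the bottles and the carton where they stand.

Things in the scene. Friction and masses are not known exactly. Their poses are not given: they have to be found in the camera images.
- unit: White bench shaker drive unit, fixed, 150 (x) x 220 (y) x 66 mm high. Origin at the centre of its underside on the worktop, z up; the dark display is on its -x face. The blue access panel lies flush in a 104 x 134 mm opening in the middle of its top; a cam fastener stands 85 mm from the middle at either end (left: +y of the unit, right: -y).
- cam_left (a joint): Turn in rad of the left cam fastener about its upright axis. 0 = locked: red wing points at the panel's middle and overlaps its edge by 10 mm. Grows counterclockwise from above; 1.57 = opened, wing along the edge; the panel is free from 1.15, counted open above 1.2. Stops at -0.1 and 1.8. Starts between 0 and 0.25; about 0.06 N m of friction, stays where left.
- cam_right (a joint): Turn in rad of the right cam fastener about its upright axis. 0 = locked: red wing points at the panel's middle and overlaps its edge by 10 mm. Grows counterclockwise from above; 1.57 = opened, wing along the edge; the panel is free from 1.15, counted open above 1.2. Stops at -0.1 and 1.8. Starts between 0 and 0.25; about 0.06 N m of friction, stays where left.
- slot_left (a point): Centre of the mouth of the slot in the left fastener's steel head, on its axis, 81.5 mm above the worktop; turns with cam_left. x axis along slot and red wing, z up. Slot 8 mm wide with 2 mm bevelled lips, 9 mm deep, open at both ends. Head 36 mm across, 15.5 mm above the unit's top face; wing 16 mm wide, tip 30 mm from the axis, underside 1.5 mm above the face. Fingers and arm must not push it.
- slot_right (a point): Centre of the mouth of the slot in the right fastener's steel head, on its axis, 81.5 mm above the worktop; turns with cam_right. x axis along slot and red wing, z up. Slot 8 mm wide with 2 mm bevelled lips, 9 mm deep, open at both ends. Head 36 mm across, 15.5 mm above the unit's top face; wing 16 mm wide, tip 30 mm from the axis, underside 1.5 mm above the face. Fingers and arm must not push it.
- panel: Loose blue access panel, 100 (x) x 130 (y) x 5 mm, 0.25 kg, with a black bridge handle. Origin at the centre of its underside, z up towards the handle. It starts in the unit's opening, about 2 mm clear all round, resting on a ledge 61 mm above the worktop, its axes along the unit's.
- panel_handle (a point): Centre of the panel's black handle bar, 35 mm above the panel's underside. The bar is 14 mm wide (panel x), 12 mm tall and 92 mm long (panel y), with 24 mm of air under it between posts at y = +-38 mm.
- driver: Loose slotted driver, 145 mm, 0.16 kg, upright in its stand. Origin mid blade tip; z up to the handle, x along the blade's width. Blade 22 (x) x 4 mm (y), 2.8 mm thick in its lowest 6 mm, 16 mm tall; 10 mm shaft; black collar 40 mm across, 82 to 90 mm above the tip; orange flat-sided handle at 90 to 145 mm, 30 (x) x 24 mm (y). Centre of mass about 100 mm above the tip.
- stand: Driver stand, fixed: a dark 100 x 100 mm foot, four posts at +-34 mm and an 84 x 84 mm aluminium top plate, 95 mm above the worktop. Origin at the centre of its underside, z up. The driver's collar rests on the top plate, so its tip then lies 13 mm above the stand's underside; any yaw will do.
- stand_hole (a point): Centre of the round hole (28 mm across, right through the 8 mm plate) in the stand's top plate, at the level of the plate's top, 95 mm above the worktop.
- tray: Shallow open grey tray, fixed, 135 (x) x 175 (y) x 22 mm outside, 6 mm walls (inside 123 x 163 mm). Origin at the centre of its underside, z up. The panel lies flat in it with its long side along the tray's long side (y), either way round.
- tray_in (a point): Centre of the tray's inner floor.
- media_bottle: Bystander: square clear bottle with a white cap, loose, 50 x 50 x 97 mm; origin at the centre of its underside.
- carton: Bystander: closed teal carton, loose, 86 x 84 x 76 mm; origin at the centre of its underside.
- dropper: Bystander: small white bottle with a red cap, loose, 37 mm across, 69 mm tall; origin at the centre of its underside.

How it is judged:
On the way, in this order (a step that is already met when the one before it is completed fails the run):
1. both cam fasteners are turned to open (above 1.2 rad) while the panel still lies in the unit (value of joint each of cam_left, cam_right above 1.2 rad and horizontal distance between panel and unit below 0.01 m and z of panel in the frame of unit below 0.066 m), for 0.1 s.
2. the driver hangs upright in its stand again, let go, with both fasteners open and the panel still in the unit (all of step 1 and horizontal distance between driver and stand_hole below 0.012 m and angle between driver's own z axis and vertical below 0.12 rad and z of driver in the frame of stand between 0.008 and 0.018 m and linear speed of driver below 0.03 m/s and contact force between the fingers and driver below 0.1 N), for 0.2 s.
At the end, for the whole second after the job is handed in: Both fasteners above 1.2 rad; driver hangs released in the stand: tip within 12 mm of the hole axis, 8-18 mm above the stand's underside, upright within 0.12 rad; panel flat in the tray, handle up: within 0.08 rad, 5 mm of the floor, 20 mm (x) and 25 mm (y) of its centre; both at rest (value of joint each of cam_left, cam_right above 1.2 rad and horizontal distance between driver and stand_hole below 0.012 m and angle between driver's own z axis and vertical below 0.12 rad and z of driver in the frame of stand between 0.008 and 0.018 m and linear speed of each of driver, panel below 0.03 m/s and contact force between the fingers and driver below 0.1 N and x of panel in the frame of tray between -0.02 and 0.02 m and y of panel in the frame of tray between -0.025 and 0.025 m and z of panel in the frame of tray_in between -0.004 and 0.005 m and angle between panel's own z axis and vertical below 0.08 rad and angular speed of panel below 0.2 rad/s); the robot touches nothing.
It fails at once if a fastener is pushed by the fingers or the arm (over 2 N) instead of the driver (contact force between any of the fingers, the arm and cam_left above 2 N or contact force between any of the fingers, the arm and cam_right above 2 N).
It fails at once if the panel or the driver is dropped (falls at over 0.6 m/s out of the fingers) ((linear speed of panel above 0.6 m/s and contact force between the fingers and panel below 0.1 N) or (linear speed of driver above 0.6 m/s and contact force between the fingers and driver below 0.1 N)).
It fails at once if a bottle or the carton is shifted by more than 30 mm or tipped by more than 0.3 rad (distance of any of media_bottle, carton, dropper from where it was at the start of the episode above 0.03 m or angle between any of media_bottle, carton, dropper's own z axis and vertical above 0.3 rad).
It also fails if it takes over 72 s, if anything falls off the work surface, if the arm or the gripper's body presses on something with over 40 N, if the wrist force passes 120 N, or if a joint passes its speed limit or range.

## Working session

There is one attempt and no reset: what is moved stays moved. The work goes in short steps, Python scripts to look and compute and a tool call to move; the robot and the scene stay as the last step left them, time stands still between calls to the robot, and variables do not carry over. Pictures are saved under pics/ and viewed, at most 10 in all, crops included, and the job is handed in when it is done.

```bash
ls; mkdir -p pics
```

Create h.py:
```python
import numpy as np, cv2
from bench import robot
def snap(n):
    s=robot.snapshot(n); return s
def rays(s,uv):
    uv=np.atleast_2d(np.array(uv,float)); d=np.stack([(uv[:,0]-s['cx'])/s['fx'],(uv[:,1]-s['cy'])/s['fy']],1)
    p=d.copy()
    for _ in range(20): p=d/(1+s['k1']*(p**2).sum(1,keepdims=True))
    E=np.array(s['extrinsics']); R=E[:3,:3]; t=E[:3,3]
    D=np.c_[p,np.ones(len(p))]@R; return -R.T@t, D
def onplane(s,uv,z):
    o,D=rays(s,uv); return o+D*((z-o[2])/D[:,2])[:,None]
def proj(s,P):
    P=np.atleast_2d(P); E=np.array(s['extrinsics']); c=P@E[:3,:3].T+E[:3,3]; p=c[:,:2]/c[:,2:]
    p=p*(1+s['k1']*(p**2).sum(1,keepdims=True)); return p*[s['fx'],s['fy']]+[s['cx'],s['cy']]
```

Run:
```python
from h import *
a=[snap(n) for n in('scene','side','wrist')]
for n,s in zip(('scene','side','wrist'),a):
    cv2.imwrite(f'pics/{n}0.png',s['color']); o,D=rays(s,[[280,210]]); print(n,o,D,s['fx'])
print(robot.get_obs(),robot.tcp_to_grasp)
```

```text
bench.py
pics
scene [-0.10530438 -0.41503931  1.02020768] [[ 0.5571765   0.32960192 -0.76226543]] 429.91961133266256
side [0.23809599 1.1089255  0.76077269] [[ 0.26632509 -0.82162649 -0.50405016]] 475.7080700546027
wrist [0.09885137 0.54554303 0.38372869] [[ 0.26965729 -0.07963299 -0.95991797]] 363.3416804203813
{'time': 0.15, 'joint_positions': array([ 1.15390282e+00,  8.78128215e-02,  1.37188500e+00, -2.72146359e-05,
        1.68360454e+00, -1.03073056e-01]), 'qvel': array([-0.00055185, -0.0021951 , -0.00423216, -0.00059175,  0.00206776,
        0.00136355]), 'joint_torque': array([ 9.62304694e-04, -3.40642226e+01, -3.02793288e+01,  7.19257467e-02,
        3.04855895e-02, -1.11714050e-04]), 'tool_pos': array([0.1696115 , 0.52275502, 0.20456919]), 'ee_rot': array([-3.13988924e+00, -1.49009361e-04,  2.82776903e+00]), 'wrist_force': array([ 0.13952424, -0.33695878, -0.31400898]), 'wrist_torque': array([-0.02032141,  0.0447433 , -0.03606007]), 'finger_force': 0.0, 'width': 0.09370119179227014} 0.0188
```

View pics/scene0.png

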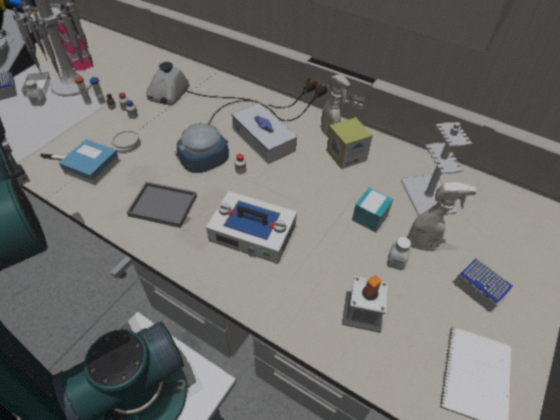

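View pics/side0.png

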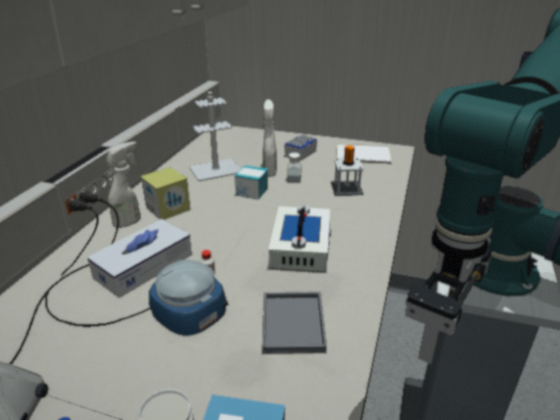

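The scene view shows the unit at about (252,225), with its fastener heads near (224,210) and (281,226). The stand's orange handle is at (372,286) and the tray at (163,204). The dropper is at (240,160), the media bottle at (400,250) and the carton at (373,209). The side view agrees.

Run:
```python
from h import *
import numpy as np
s=snap('scene'); d=snap('side')
def rp(n,c,uv,z): print(n,onplane(c,[uv],z)[0].round(3))
rp('camL',s,(224,210),.0815);rp('camR',s,(281,226),.0815)
rp('camL side',d,(299,241),.0815)
for u in [(219,194),(296,211),(279,259),(208,242)]: rp('unit top',s,u,.066)
rp('handle top',s,(376,279),.158);rp('handle top side',d,(349,147),.158)
for u in [(355,279),(387,281),(386,316),(350,311)]: rp('plate',s,u,.095)
for u in [(145,184),(196,190),(180,223),(129,207)]: rp('tray',s,u,.022)
rp('drop',s,(240,156),.069);rp('bottle',s,(403,242),.097);rp('carton',s,(374,200),.076)
```

```text
(no output)
```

View pics/wrist0.png

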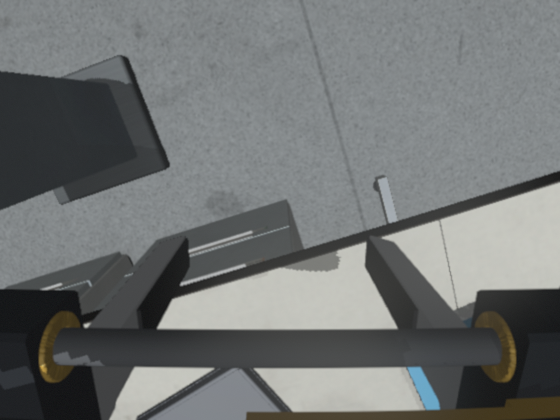

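The wrist view looks along the fingers, which appear at about (180,240) and (375,240). The tool's +x side is up in the image. I'll fly to above the unit.

Emit:
nudge_tcp:
  steps: [0.094, -0.0307, -0.0236, -0.0075, 0, 0.094, -0.0307, -0.0236, -0.0075, 0, 0.094, -0.0307, -0.0236, -0.0075, 0, 0.094, -0.0307, -0.0236, -0.0075, 0, 0.094, -0.0307, -0.0236, -0.0075, 0, 0.094, -0.0307, -0.0236, -0.0075, 0, 0.094, -0.0307, -0.0236, -0.0075, 0, 0.094, -0.0307, -0.0236, -0.0075, 0, 0.094, -0.0307, -0.0236, -0.0075, 0, 0.094, -0.0307, -0.0236, -0.0075, 0, 0.094, -0.0307, -0.0236, -0.0075, 0, 0.094, -0.0307, -0.0236, -0.0075, 0, 0.094, -0.0307, -0.0236, -0.0075, 0, 0.094, -0.0307, -0.0236, -0.0075, 0, 0.094, -0.0307, -0.0236, -0.0075, 0, 0.094, -0.0307, -0.0236, -0.0075, 0]

```text
time: 1.58
tool_pos: [0.5211, 0.0105, 0.3258]
ee_rot: [3.141, 0.0, 2.827]
wrist_force: [-0.4, 0.8, 0.0]
width: 0.094
finger_force: 0.0
```

Emit:
nudge_tcp:
  steps: [0.094, 0, 0, 0, 0.115, 0.094, 0, 0, 0, 0.115, 0.094, 0, 0, 0, 0.115, 0.094, 0, 0, 0, 0.115, 0.094, 0, 0, 0, 0.115, 0.094, 0, 0, 0, 0.115, 0.094, 0, 0, 0, 0.115, 0.094, 0, 0, 0, 0.115, 0.094, 0, 0, 0, 0.115, 0.094, 0, 0, 0, 0]

```text
time: 2.42
tool_pos: [0.5204, 0.0124, 0.3253]
ee_rot: [-3.141, -0.0, 1.791]
wrist_force: [0.1, 0.8, 0.2]
width: 0.094
finger_force: 0.0
```

Run:
```python
from h import *
s=snap('wrist'); cv2.imwrite('pics/w1.png',s['color']); np.save('w1.npy',s,allow_pickle=True)
```

```text
(no output)
```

View pics/w1.png

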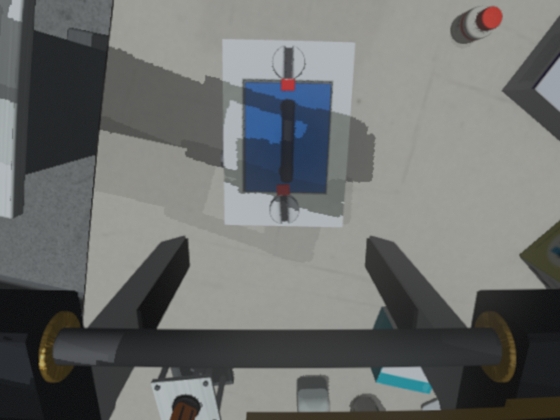

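The wrist view shows the left head at about (289,62) and the right head at (283,209). The slots and red wings run nearly along the unit's y axis. The blue panel spans columns 243–330 and rows 80–193.

Create unit.py:
```python
from h import *
def measure(s,verbose=True):
    im=s['color']; h=cv2.cvtColor(im,cv2.COLOR_BGR2HSV)
    b=((h[...,0]>100)&(h[...,0]<125)&(h[...,1]>130)&(h[...,2]>40)).astype(np.uint8)
    n,l,st,c=cv2.connectedComponentsWithStats(b); 
    pts=np.argwhere(b&(l>0)); pts=np.concatenate([np.argwhere(l==i) for i in range(1,n) if st[i,4]>150 and st[i,1]<250])[:,::-1]
    P=onplane(s,pts,.066)[:,:2]
    hull=cv2.convexHull(P.astype(np.float32)*1000); r=cv2.minAreaRect(hull); print('panel mm',r)
    rd=(((h[...,0]<6)|(h[...,0]>174))&(h[...,1]>150)&(h[...,2]>70)).astype(np.uint8)
    n,l,st,c=cv2.connectedComponentsWithStats(rd)
    for i in range(1,n):
        if st[i,4]>25: print('red',c[i].round(1),st[i,4],onplane(s,[c[i]],.071)[0].round(4))
    return r
if __name__=='__main__':
    s=np.load('w1.npy',allow_pickle=True).item(); measure(s)
    g=cv2.cvtColor(s['color'],cv2.COLOR_BGR2GRAY)
    big=cv2.resize(g,None,fx=4,fy=4,interpolation=cv2.INTER_CUBIC)
    for (u,v) in [(289,62),(283,209)]:
        x0,y0=u-30,v-30
        c=cv2.HoughCircles(big[y0*4:(v+30)*4,x0*4:(u+30)*4],cv2.HOUGH_GRADIENT,1.5,200,param1=80,param2=20,minRadius=50,maxRadius=85)
        cc=c[0,0]; px=((cc[0]+.5)/4-.5+x0,(cc[1]+.5)/4-.5+y0); print('head px',px,cc[2]/4,onplane(s,[px],.0815)[0].round(4))
        # slot dark pixels
        m=np.argwhere((g[v-17:v+18,u-17:u+18]<75))[:,::-1]+[u-17,v-17]
        W=onplane(s,m,.0815)[:,:2]; C=W-W.mean(0); _,S,V=np.linalg.svd(C,full_matrices=False)
        print(' slot',len(m),W.mean(0).round(4),'yaw',np.arctan2(V[0,1],V[0,0])%np.pi,S)
    a=cv2.resize(s['color'][20:250,200:400],None,fx=2.5,fy=2.5,interpolation=cv2.INTER_CUBIC); b=s['color'][360:420,130:240]
    cv2.imwrite('pics/w1z.png',a)
```

```bash
python3 unit.py
```

```text
panel mm ((523.9364013671875, 56.683502197265625), (97.33567810058594, 113.49752044677734), 11.459066390991211)
red [491.3  17.1] 318 [0.7184 0.2339 0.071 ]
red [287.5  84.6] 117 [0.5123 0.1103 0.071 ]
head px (np.float32(288.0625), np.float32(62.5625)) 15.0125 [0.5074 0.1326 0.0815]
 slot 20 [0.5055 0.1317] yaw 1.707496196121426 [0.04497392 0.00491292]
head px (np.float32(261.0625), np.float32(211.8125)) 19.775 [ 0.514  -0.0413  0.0815]
 slot 215 [ 0.5388 -0.0238] yaw 1.7426789198964456 [0.15308098 0.06703765]
```

View pics/w1z.png

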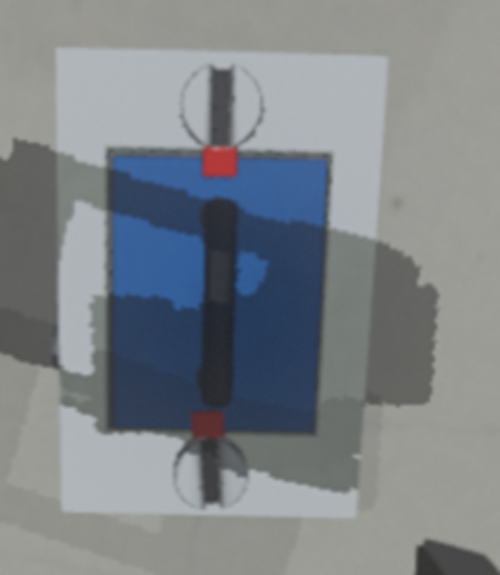

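The zoomed crop shows the left head centred at zoom (222,106) with its slot from (221,68) to (222,146). The right head is at (211.5,471) with its slot from (209,440) to (213,503). The panel corners are at about (108,156), (331,155), (316,433) and (110,430).

Run:
```python
from h import *
s=np.load('w1.npy',allow_pickle=True).item()
f=lambda q:(np.array(q)+.5)/2.5-.5+[200,20]
W=lambda q,z:onplane(s,f(np.atleast_2d(q)),z)[:,:2]
L=W((222,106),.0815)[0];R=W((211.5,471),.0815)[0]
d=L-R;print(L,R,np.linalg.norm(d),(L+R)/2,'unit yaw',np.arctan2(-d[0],d[1]))
for a in [((221,146),(221,68)),((209,440),(213,503))]:
    w=W(a,.0815);e=w[0]-w[1];print('slot yaw',np.arctan2(e[1],e[0])%np.pi,np.linalg.norm(e), w.mean(0))
p=W([(108,156),(331,155),(316,433),(110,430)],.066);print(p,p.mean(0))
u=W([(56,48),(388,56),(357,517),(62,512)],.066);print(u.mean(0),[np.arctan2(*(u[i]-u[j])[::-1])%np.pi for i,j in((0,3),(1,2))])
r=W([(220,162),(208,424)],.070);print('red',r)
# driver rough in this view
print(onplane(s,[(186,405)],.158))
```

```text
[0.50775185 0.1332063 ] [ 0.54046064 -0.03061316] 0.16705292969149907 [0.52410624 0.05129657] unit yaw 0.19707215246164578
slot yaw 1.7973531603661441 0.03272143597592994 [0.50744714 0.13257427]
slot yaw 1.856759312646628 0.03182193087104152 [ 0.54032346 -0.03105595]
[[ 0.46141178  0.10213281]
 [ 0.56181992  0.1251372 ]
 [ 0.58807896 -0.00440311]
 [ 0.48787445 -0.02521473]] [0.52479628 0.04941304]
[0.52435838 0.05018518] [np.float64(1.7683043390201014), np.float64(1.7700606730844182)]
red [[ 0.51242023  0.11052875]
 [ 0.53439223 -0.01076017]]
[[ 0.47446839 -0.27285045  0.158     ]]
```

Emit:
nudge_tcp:
  steps: [0.094, -0.0359, -0.0136, 0.002, 0, 0.094, -0.0359, -0.0136, 0.002, 0, 0.094, -0.0359, -0.0136, 0.002, 0, 0.094, -0.0359, -0.0136, 0.002, 0, 0.094, -0.0359, -0.0136, 0.002, 0, 0.094, -0.0359, -0.0136, 0.002, 0, 0.094, -0.0359, -0.0136, 0.002, 0, 0.094, -0.0359, -0.0136, 0.002, 0, 0.094, -0.0359, -0.0136, 0.002, 0, 0.094, -0.0359, -0.0136, 0.002, 0, 0.094, 0, 0, 0, 0, 0.094, 0, 0, 0, 0]

```text
time: 3.47
tool_pos: [0.466, -0.3695, 0.3038]
ee_rot: [-3.14, -0.003, 1.792]
wrist_force: [-0.2, 0.3, -0.1]
width: 0.0939
finger_force: 0.0
```

Run:
```python
from h import *
s=snap('wrist'); np.save('w2.npy',s,allow_pickle=True)
cv2.imwrite('pics/w2.png',cv2.resize(s['color'][40:290,150:420],None,fx=2.2,fy=2.2,interpolation=cv2.INTER_CUBIC))
```

```text
(no output)
```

View pics/w2.png

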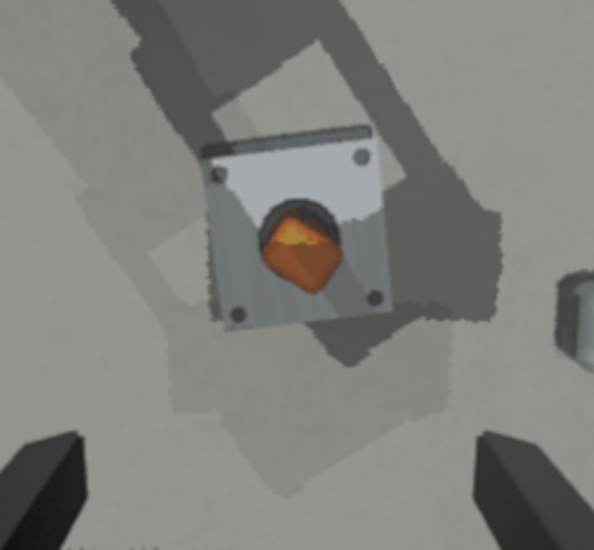

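The crop shows the stand plate with corners at zoom (208,157), (379,135), (392,311) and (226,330), the dark collar near (300,238), and the orange handle turned about 45° to the image. I'll get the handle's yaw from the edges of its outline.

Run:
```python
from h import *
s=np.load('w2.npy',allow_pickle=True).item()
f=lambda q:(np.array(q)+.5)/2.2-.5+[150,40]
p=onplane(s,f([(208,157),(379,135),(392,311),(226,330)]),.095)[:,:2];print('plate',p.round(4),p.mean(0))
sc=onplane(s,f([(220,175),(362,156),(375,298),(238,314)]),.095)[:,:2];print('screws',sc.mean(0))
im=cv2.resize(s['color'],None,fx=4,fy=4,interpolation=cv2.INTER_CUBIC); h=cv2.cvtColor(im,cv2.COLOR_BGR2HSV)
m=((h[...,0]<22)&(h[...,1]>140)&(h[...,2]>50)).astype(np.uint8); m[1160:]=0
n,l,st,c=cv2.connectedComponentsWithStats(m); i=1+st[1:,4].argmax(); m=(l==i).astype(np.uint8)
ct=max(cv2.findContours(m,0,2)[0],key=cv2.contourArea); hull=cv2.convexHull(ct)
ap=cv2.approxPolyDP(hull,7,True)[:,0]; print(st[i],ap.tolist(), 'zoom',(((ap+.5)/4-.5-[150,40])*2.2).round().tolist())
print('cam',rays(s,[(0,0)])[0])
P=onplane(s,(ap+.5)/4-.5,.158)[:,:2]; Q=onplane(s,(ap+.5)/4-.5,.103)[:,:2]
for k in range(len(P)):
    d=P[(k+1)%len(P)]-P[k]; print(P[k].round(4),Q[k].round(4),'len',np.linalg.norm(d).round(4),'dir',(np.arctan2(d[1],d[0])%np.pi).round(3))
x,y,w,hh=cv2.boundingRect(ct); a=im[y-20:y+hh+20,x-20:x+w+20]; cv2.imwrite('pics/drv.png',cv2.resize(a,None,fx=3,fy=3)); print(x-20,y-20,a.shape)
```

```text
plate [[ 0.4187 -0.3093]
 [ 0.4951 -0.2818]
 [ 0.5223 -0.3622]
 [ 0.444  -0.3896]] [ 0.47005561 -0.33573622]
screws [ 0.46907221 -0.33681748]
[ 1081   556   136   134 11464] [[1123, 556], [1196, 594], [1216, 619], [1172, 689], [1082, 632], [1082, 611]] zoom [[287.0, 217.0], [327.0, 238.0], [338.0, 252.0], [314.0, 290.0], [264.0, 259.0], [264.0, 247.0]]
cam [ 0.45088195 -0.29682557  0.48331813]
[ 0.4599 -0.3237] [ 0.4614 -0.3282] len 0.0183 dir 2.887
[ 0.4776 -0.3283] [ 0.4822 -0.3336] len 0.0072 dir 2.477
[ 0.4833 -0.3327] [ 0.4888 -0.3388] len 0.0186 dir 1.244
[ 0.4773 -0.3504] [ 0.4818 -0.3594] len 0.0241 dir 2.795
[ 0.4547 -0.3422] [ 0.4553 -0.3498] len 0.0047 dir 1.787
[ 0.4536 -0.3376] [ 0.4541 -0.3444] len 0.0152 dir 1.148
1061 536 (174, 176, 3)
```

View pics/drv.png

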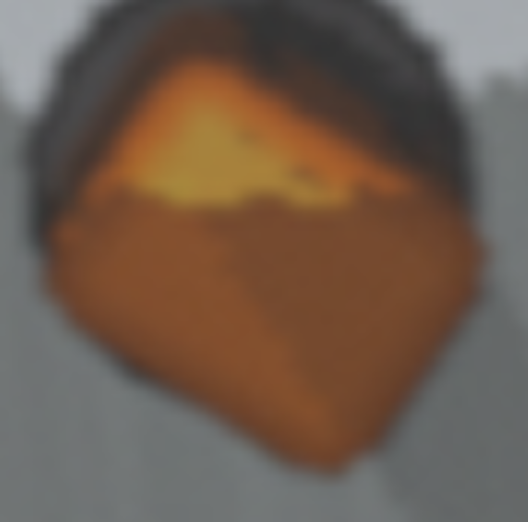

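The driver's long (blade) axis comes out at yaw ≈ 2.80, centred at about (0.469,-0.336), which matches the hole. I'll go down around the handle with the fingers open.

Emit:
nudge_tcp:
  steps: [0.094, 0, 0, 0, -0.112, 0.094, 0, 0, 0, -0.112, 0.094, 0, 0, 0, -0.112, 0.094, 0, 0, 0, -0.112, 0.094, 0, 0, 0, -0.112, 0.094, 0, 0, 0, -0.112, 0.094, 0, 0, 0, -0.112, 0.094, 0, 0, 0, -0.112, 0.094, 0, 0, 0, -0.112, 0.094, 0.0042, 0.0162, 0.03, 0, 0.094, 0.0042, 0.0162, 0.03, 0, 0.094, 0, 0, 0.034, 0, 0.094, 0, 0, 0.034, 0, 0.094, 0, 0, 0.034, 0, 0.094, 0, 0, 0.034, 0, 0.094, 0, 0, 0, 0, 0.094, 0, 0, 0, 0]

```text
time: 4.93
tool_pos: [0.4692, -0.3321, 0.1083]
ee_rot: [3.14, -0.004, 2.804]
wrist_force: [0.2, -0.3, 0.2]
width: 0.0937
finger_force: 0.0
```

Emit:
nudge_tcp:
  steps: [0.094, -0.0014, -0.004, 0, 0, 0.094, 0, 0, 0, 0, 0.05, 0, 0, 0, 0, 0.03, 0, 0, 0, 0, 0.01, 0, 0, 0, 0, 0.01, 0, 0, 0, 0, 0.01, 0, 0, 0, 0, 0.01, 0, 0, 0, 0, 0.01, 0, 0, 0, 0, 0.01, 0, 0, 0, 0, 0.01, 0, 0, 0, 0, 0.01, 0, 0, 0, 0]

```text
time: 5.93
tool_pos: [0.4697, -0.3386, 0.1094]
ee_rot: [3.141, -0.0, 2.801]
wrist_force: [-0.4, 0.1, -0.4]
width: 0.0308
finger_force: 0.0
```

Emit:
nudge_tcp:
  steps: [0.01, 0, 0, 0, 0, 0.01, 0, 0, 0, 0, 0.01, 0, 0, 0, 0, 0.01, 0, 0, 0, 0]

```text
time: 6.27
tool_pos: [0.4697, -0.3385, 0.1094]
ee_rot: [3.141, -0.0, 2.801]
wrist_force: [-0.1, 0.1, -0.2]
width: 0.0238
finger_force: 30.0
```

The fingers hold at 23.8 mm, so the grip is square on the flats. I'll lift and check how the driver sits in the fingers.

Emit:
nudge_tcp:
  steps: [0.01, 0, 0, -0.02, 0, 0.01, 0, 0, -0.025, 0, 0.01, 0, 0, -0.025, 0, 0.01, 0, 0, -0.025, 0, 0.01, 0, 0, -0.02, 0, 0.01, 0, 0, 0, 0, 0.01, 0, 0, 0, 0]

```text
time: 6.85
tool_pos: [0.47, -0.339, 0.225]
ee_rot: [-3.141, 0.002, 2.801]
wrist_force: [0.3, 0.0, -3.0]
width: 0.0237
finger_force: 30.0
```

Run:
```python
from h import *
s=snap('wrist'); np.save('w3.npy',s,allow_pickle=True); t=snap('side')
o=robot.get_obs();T=o['tool_pos'];print(T)
tip=T-[0,0,.0964]; u=proj(t,tip[None])[0]; print('side tip px',u); x,y=map(int,u)
c=cv2.resize(t['color'][y-60:y+20,x-40:x+40],(400,400),interpolation=cv2.INTER_CUBIC)
w=s['color'][150:310,180:380]; w=cv2.resize(w,(500,400),interpolation=cv2.INTER_CUBIC)
cv2.imwrite('pics/h3.png',np.hstack([w[:,:400],c])) ; print('side crop',x-40,y-60,'proj axis',[proj(t,(T+[0,0,-.0964+d])[None])[0] for d in(0,.08,.09)])
print('wrist proj tip',proj(s,tip[None]),'top',proj(s,(tip+[0,0,.145])[None]),'blade top',proj(s,(tip+[0,0,.016])[None]))
```

```text
[ 0.46902238 -0.33810122  0.22202567]
side tip px [348.00664919 154.83264559]
side crop 308 94 proj axis [array([348.00664919, 154.83264559]), array([349.57907243, 132.05016059]), array([349.77981412, 129.12278687])]
wrist proj tip [[277.82956848 199.39114515]] top [[278.78590229 289.76708652]] blade top [[277.88725144 204.82663387]]
```

View pics/h3.png

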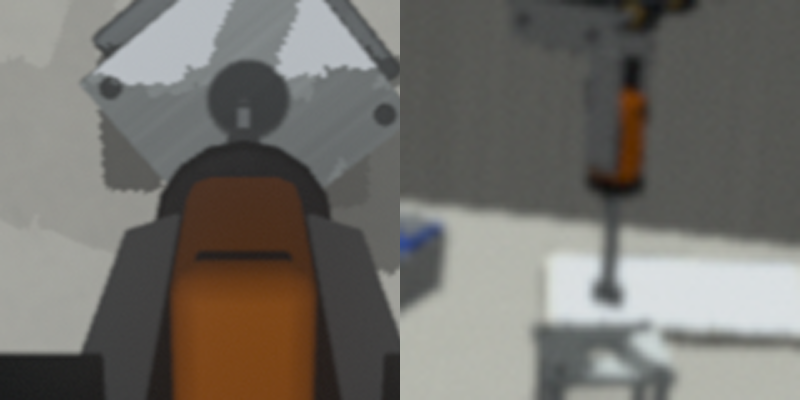

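The left crop shows the hole at zoom (248,100), the blade end at zoom (243,105–128) and the handle upright between the pads. The side crop shows the driver hanging vertically over the stand. I'll check the driver's offset along tool x.

Run:
```python
from h import *
s=np.load('w3.npy',allow_pickle=True).item()
T=np.array([0.469,-.3381,.2220]); 
f=lambda q:(np.array(q)+.5)/2.5-.5+[180,150]
print('hole',onplane(s,f([(248,100)]),.095))
ya=2.801; X=np.array([np.cos(ya),np.sin(ya),0])
for T in ([0.469,-.3381,.2220],[.47,-.339,.225]):
  T=np.array(T)
  pz=lambda x,z:((proj(s,(T+X*x+[0,0,z-.0964])[None])[0]-[180,150]+.5)*2.5-.5).round(0)
  print('blade edge',pz(.011,0),'blade top',pz(.011,.016),'shaft top at collar',pz(.02,.082),'collar top edge',pz(.02,.09),'handle base',pz(.015,.09),'handle top edge +x',pz(.015,.145), 'per 2mm',pz(.017,.145),pz(.013,0))
```

```text
hole [[ 0.46871891 -0.33691366  0.095     ]]
blade edge [245.  90.] blade top [245. 102.] shaft top at collar [246. 131.] collar top edge [246. 141.] handle base [246. 163.] handle top edge +x [248. 265.] per 2mm [248. 254.] [245.  84.]
blade edge [244.  96.] blade top [244. 109.] shaft top at collar [244. 140.] collar top edge [244. 150.] handle base [244. 173.] handle top edge +x [245. 280.] per 2mm [245. 269.] [244.  90.]
```

Emit:
nudge_tcp:
  steps: [0.01, 0, 0, 0, 0.1176, 0.01, 0, 0, 0, 0.1176, 0.01, 0, 0, 0, 0.1176, 0.01, 0, 0, 0, 0.1176, 0.01, 0, 0, 0, 0.1176, 0.01, 0, 0, 0, 0.1176, 0.01, 0, 0, 0, 0.1176, 0.01, 0, 0, 0, 0.1176, 0.01, 0.03, 0.0173, 0.002, 0, 0.01, 0.03, 0.0173, 0.002, 0, 0.01, 0.03, 0.0173, 0.002, 0, 0.01, 0.03, 0.0173, 0.002, 0, 0.01, 0.03, 0.0173, 0.002, 0, 0.01, 0.03, 0.0173, 0.002, 0, 0.01, 0.03, 0.0173, 0.002, 0, 0.01, 0.03, 0.0173, 0.002, 0, 0.01, 0.03, 0.0173, 0.002, 0, 0.01, 0, 0, 0, 0]

```text
time: 8.45
tool_pos: [0.5413, -0.0292, 0.2031]
ee_rot: [-3.138, -0.006, 1.867]
wrist_force: [0.7, -0.5, -2.6]
width: 0.0236
finger_force: 30.0
```

Emit:
nudge_tcp:
  steps: [0.01, 0, 0, 0, 0, 0.01, 0, 0, 0, 0, 0.01, 0, 0, 0, 0, 0.01, 0, 0, 0, 0]

```text
time: 8.78
tool_pos: [0.5416, -0.0367, 0.2059]
ee_rot: [-3.141, -0.0, 1.858]
wrist_force: [0.1, -0.8, -1.9]
width: 0.0241
finger_force: 30.0
```

Run:
```python
from h import *
for i in range(3):
    o=robot.get_obs(); print(o['time'],o['tool_pos'],o['ee_rot']); s=snap('wrist')
np.save('w4.npy',s,allow_pickle=True)
T=o['tool_pos']; ya=o['ee_rot'][2]; X=np.array([np.cos(ya),np.sin(ya),0])
print('slot R proj',proj(s,[[.5411,-.033,.0815]]),'tip+x',proj(s,(T+X*.0125-[0,0,.0964])[None]),'slot end',proj(s,[[.5411-.018*.285,-.033+.018*.958,.0815]]), 'collar edge',proj(s,(T+X*.0215-[0,0,.0064])[None]),'handle top edge',proj(s,(T+X*.0165+[0,0,.0486])[None]))
cv2.imwrite('pics/h4.png',cv2.resize(s['color'][120:280,200:360],None,fx=3.5,fy=3.5,interpolation=cv2.INTER_CUBIC))
```

```text
8.7833 [ 0.54158401 -0.03672645  0.20590729] [-3.14066512e+00 -1.93010558e-04  1.85798528e+00]
8.8333 [ 0.54170018 -0.03671743  0.20616777] [-3.14108963e+00 -7.34189333e-05  1.85795692e+00]
8.8833 [ 0.5417738  -0.03660834  0.20634845] [-3.14142177e+00 -3.37421579e-05  1.85802748e+00]
slot R proj [[276.02565703 190.1105332 ]] tip+x [[275.47398128 187.33545689]] slot end [[275.96520717 169.4057066 ]] collar edge [[274.93845179 208.03455694]] handle top edge [[274.33422705 259.20326653]]
```

View pics/h4.png

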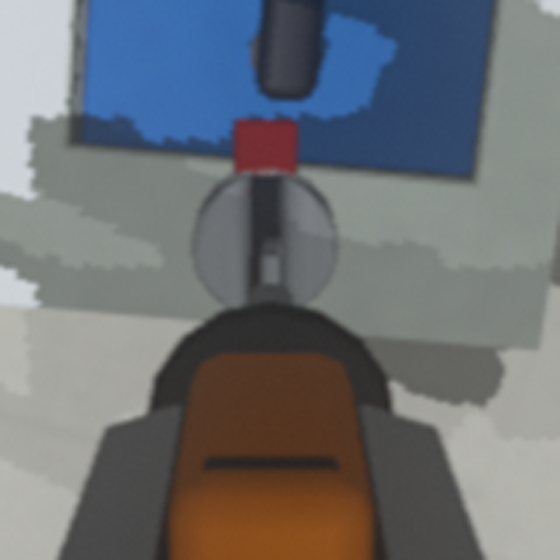

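The crop shows the slot of the right head at zoom column 265 (head centre (265,240)) and the blade's bright end at (271,240–280), nearly aligned. The collar's top edge is at row 305, centred on column 271. I'll compute the offset within this same view so the camera bias cancels.

Run:
```python
from h import *
s=np.load('w4.npy',allow_pickle=True).item()
f=lambda q:(np.array(q)+.5)/3.5-.5+[200,120]
T=np.array([.5418,-.0366,.2063]); ya=1.858; X=np.array([np.cos(ya),np.sin(ya)]);Y=np.array([np.sin(ya),-np.cos(ya)])
W=lambda q,z:onplane(s,f([q]),z)[0,:2]
r=lambda p:((p-T[:2])@X*1e3,(p-T[:2])@Y*1e3)
sl=W((265,240),.0815); print('head centre',sl,r(sl)); 
print('slot ends',r(W((265,178),.0815)),r(W((266,290),.0815)))
print('blade end',r(W((271,241),.11)),'collar edge',r(W((271.5,304),.2)),'red',r(W((266,146),.0705)))
# head edges left/right
print('head l,r',r(W((193,240),.0815)),r(W((339,240),.0815)))
```

```text
head centre [ 0.54007836 -0.03156048] (np.float64(5.320795579734445), np.float64(-0.2235673450417575))
slot ends (np.float64(20.704016560944723), np.float64(-0.20268453943490608)) (np.float64(-7.372164937820398), np.float64(0.0066400054561125315))
blade end (np.float64(11.582803675880436), np.float64(1.2134313877165592)) collar edge (np.float64(22.36052997303837), np.float64(1.1814446563749383)) red (np.float64(26.830518528729645), np.float64(0.017905308434906782))
head l,r (np.float64(5.331139480905414), np.float64(-17.87439665492678)) (np.float64(5.31454855214465), np.float64(17.9182701293979))
```

Emit:
nudge_tcp:
  steps: [0.01, 0.003, -0.0013, 0, 0, 0.01, 0, 0, 0.01, 0, 0.01, 0, 0, 0.01, 0, 0.01, 0, 0, 0, 0, 0.01, 0, 0, 0, 0, 0.01, 0, 0, 0, 0]

```text
time: 9.43
tool_pos: [0.5397, -0.0329, 0.186]
ee_rot: [-3.141, -0.0, 1.86]
wrist_force: [-0.1, 0.4, -0.8]
width: 0.024
finger_force: 30.0
```

Emit:
nudge_tcp:
  steps: [0.01, -0.001, 0, 0.004, 0, 0.01, 0, 0, 0.004, 0, 0.01, 0, 0, 0.004, 0, 0.01, 0, 0, 0.003, 0, 0.01, 0, 0, 0, 0, 0.01, 0, 0, 0, 0]

```text
time: 9.93
tool_pos: [0.5399, -0.0339, 0.1711]
ee_rot: [-3.141, -0.0, 1.86]
wrist_force: [0.3, -0.6, -2.1]
width: 0.0238
finger_force: 30.0
```

Emit:
nudge_tcp:
  steps: [0.01, 0, 0.0001, 0, -0.08, 0.01, 0, 0.0001, 0, -0.08, 0.01, 0, 0.0001, 0, -0.08, 0.01, 0, 0.0001, 0, -0.08, 0.01, 0, 0.0001, 0, -0.08, 0.01, 0, 0.0001, 0, -0.08, 0.01, 0, 0, 0, 0]

```text
time: 10.52
tool_pos: [0.5405, -0.0339, 0.1717]
ee_rot: [-3.141, 0.0, 2.341]
wrist_force: [-1.6, -1.4, -2.5]
width: 0.024
finger_force: 30.0
```

Emit:
nudge_tcp:
  steps: [0.01, 0, 0.0001, 0, -0.1, 0.01, 0, 0.0001, 0, -0.1, 0.01, 0, 0.0001, 0, -0.1, 0.01, 0, 0.0001, 0, -0.1, 0.01, 0, 0.0001, 0, -0.1, 0.01, 0, 0.0001, 0, -0.1, 0.01, 0, 0.0001, 0, -0.1, 0.01, 0, 0.0001, 0, -0.1, 0.01, 0, 0.0001, 0, -0.1, 0.01, 0, 0.0001, 0, -0.1, 0.01, 0, 0.0001, 0, -0.1, 0.01, 0, 0.0001, 0, -0.1, 0.01, 0, 0, 0, 0, 0.01, 0, 0, 0, 0]

```text
time: 11.68
tool_pos: [0.5408, -0.0321, 0.1717]
ee_rot: [3.141, 0.0, -2.747]
wrist_force: [-1.5, 1.2, -1.3]
width: 0.0234
finger_force: 30.0
```

```bash
python3 -c "
from h import *
o=robot.get_obs();print(o['wrist_torque'],o['joint_positions'])"
```

```text
[ 0.42729188  0.27897862 -0.05384399] [-1.64519152e-01  7.80975218e-02  1.44736236e+00  9.87837259e-04
  1.61640020e+00 -2.13009760e+00]
```

Emit:
nudge_tcp:
  steps: [0.01, 0, 0, 0, 0.08, 0.01, 0, 0, -0.01, 0, 0.01, 0, 0, -0.013, 0, 0.01, 0, 0, -0.015, 0, 0.01, 0, 0, -0.015, 0, 0.01, 0, 0, 0, 0.12, 0.01, 0, 0, 0, 0.12, 0.01, 0, 0, 0, 0.12, 0.01, 0, 0, 0, 0.12, 0.01, 0, 0, 0, 0.12, 0.01, 0, 0, 0, 0.12, 0.01, 0, 0, 0, 0.12, 0.01, 0, 0, 0, 0.12, 0.01, 0, 0, 0, 0.12, 0.01, 0, 0, 0, 0.12, 0.01, 0, 0, 0, 0.12, 0.01, 0, 0, 0, 0.12, 0.01, 0, 0, 0, 0.12, 0.01, 0, 0, 0, 0.11]

```text
time: 13.27
tool_pos: [0.5413, -0.0328, 0.2255]
ee_rot: [3.14, 0.001, 1.784]
wrist_force: [-0.3, 0.6, -2.2]
width: 0.0236
finger_force: 30.0
```

Emit:
nudge_tcp:
  steps: [0.01, 0.028, 0.0003, 0, 0, 0.01, 0.028, 0.0003, 0, 0, 0.01, 0.028, 0.0003, 0, 0, 0.01, 0.028, 0.0003, 0, 0, 0.01, 0.028, 0.0003, 0, 0, 0.01, 0.028, 0.0003, 0, 0, 0.01, 0, 0, 0, 0, 0.01, 0, 0, 0, 0, 0.01, 0, 0, 0, 0, 0.01, 0, 0, 0, 0, 0.01, 0, 0, 0, 0]

```text
time: 14.18
tool_pos: [0.5066, 0.1308, 0.2246]
ee_rot: [3.141, 0.0, 1.788]
wrist_force: [-0.1, 0.0, -1.0]
width: 0.0238
finger_force: 30.0
```

Run:
```python
from h import *
s=snap('wrist'); np.save('w5.npy',s,allow_pickle=True); t=snap('scene'); np.save('s5.npy',t,allow_pickle=True)
for s,off in((s,1),(t,0)):
    h=cv2.cvtColor(s['color'],cv2.COLOR_BGR2HSV)
    rd=(((h[...,0]<6)|(h[...,0]>174))&(h[...,1]>120)&(h[...,2]>50)).astype(np.uint8)
    n,l,st,c=cv2.connectedComponentsWithStats(rd)
    for i in range(1,n):
        if st[i,4]>8:
            w=onplane(s,[c[i]],.0705)[0]
            print('red',c[i].round(1),st[i,4],w.round(4),[ (np.linalg.norm(w[:2]-q).round(4),np.arctan2(*(w[:2]-q)[::-1]).round(3)) for q in (np.array([.5077,.1336]),np.array([.5411,-.033])) if np.linalg.norm(w[:2]-q)<.05])
g=cv2.cvtColor(np.load('w5.npy',allow_pickle=True).item()['color'],cv2.COLOR_BGR2GRAY)
for r in range(140,202,4): print(r,g[r,250:302:2])
```

```text
red [522.5 128. ] 504 [0.7177 0.2348 0.0705] []
red [121.5  94.7] 14 [0.7433 0.7991 0.0705] []
red [239.5 156.6] 31 [0.7089 0.2263 0.0705] []
red [232. 212.] 9 [0.5066 0.1072 0.0705] [(np.float64(0.0264), np.float64(-1.614))]
red [276.  232.5] 16 [ 0.5135 -0.0387  0.0705] [(np.float64(0.0282), np.float64(-2.939))]
140 [164 168 169 168 167 167 166 166 165 165 166 165 165 164 165 158 155 128
 129 156 141 124 125 116 107 106]
144 [108 107 138 168 168 168 168 167 167 167 168 166 143 106 107 106 107 106
 106 106 105 106 106 106 105 106]
148 [104 104 104 104 104 102 104 103 104 105 102 102 103 104 104 104 103 104
 106 107 106 107 106 107 107 108]
152 [82 83 78 53 49 50 51 57 81 83 82 74 51 49 49 49 69 82 82 82 68 50 51 51
 52 73]
156 [94 95 96 97 94 92 92 91 92 93 89 87 87 87 88 87 84 82 81 81 82 82 79 77
 76 77]
1
[... 519 characters left out ...]

 122 124 127 115 103 137 139 139]
180 [136 136 136 136 116 118 121 121 121 119 113  85  53  50  52  52  82 112
 122 125 127 127 123 125 139 140]
184 [138 137 136 133 113 122 120 121 120 119 111  84  53  50  48  53  87 111
 121 125 126 127 128 117 137 140]
188 [122 122 120 118 104 116 116 109 108 112 108  82  51  58  58  52  81  99
 106 109 110 112 119 113 121 122]
192 [121 121 121 120 103 100 104 107 106 104  98  77  60  74  72  57  79  98
 106 109 110 110 106 109 121 121]
196 [121 121 120 120 119 103  97 105 105 104  95  77  68 101 106  67  74  98
 104 108 110 105 108 122 120 122]
200 [107 109 111 111 111 111 101  91 103 103  94  71  66  97 101  68  78  96
 104 105  97 115 119 119 119 119]
```

The right fastener reads about 1.57, so it is open. Now the fine offset for the left slot.

Run:
```python
from h import *
s=np.load('w5.npy',allow_pickle=True).item()
o=robot.get_obs();T=o['tool_pos'];ya=o['ee_rot'][2];print(T,ya)
X=np.array([np.cos(ya),np.sin(ya)]);Y=np.array([np.sin(ya),-np.cos(ya)])
r=lambda q,z:[((onplane(s,[q],z)[0,:2]-T[:2])@A*1e3).round(2) for A in(X,Y)]
print('slot',r((277,172),.0815),r((277,184),.0815),'head top',r((277,166.5),.0815),'l,r',r((257.3,182),.0815),r((296.8,182),.0815),'blade',r((277.1,188),T[2]-.0964))
print('nominal',[((np.array([.5065,.1327])-T[:2])@A*1e3).round(2) for A in(X,Y)])
```

```text
[0.50643214 0.13092085 0.22449397] 1.7883572503139973
slot [np.float64(15.98), np.float64(1.44)] [np.float64(4.95), np.float64(1.43)] head top [np.float64(20.97), np.float64(1.44)] l,r [np.float64(6.82), np.float64(-16.41)] [np.float64(6.79), np.float64(19.36)] blade [np.float64(11.83), np.float64(1.45)]
nominal [np.float64(1.72), np.float64(0.45)]
```

Emit:
nudge_tcp:
  steps: [0.01, 0.002, 0, 0.01, 0, 0.01, 0, 0, 0.015, 0, 0.01, 0, 0, 0.012, 0, 0.01, 0, 0, 0, 0, 0.01, 0, 0, 0.005, 0, 0.01, 0, 0, 0.005, 0, 0.01, 0, 0, 0.0055, 0, 0.01, 0, 0, 0, 0, 0.01, 0, 0, 0, 0]

```text
time: 15.03
tool_pos: [0.5056, 0.1338, 0.1718]
ee_rot: [-3.141, -0.0, 1.79]
wrist_force: [-0.1, 0.3, -1.9]
width: 0.0241
finger_force: 30.0
```

Emit:
nudge_tcp:
  steps: [0.01, -0.0008, 0.0001, 0, -0.08, 0.01, 0, 0.0001, 0, -0.08, 0.01, 0, 0.0001, 0, -0.08, 0.01, 0, 0.0001, 0, -0.1, 0.01, 0, 0.0001, 0, -0.1, 0.01, 0, 0.0001, 0, -0.1, 0.01, 0, 0.0001, 0, -0.1, 0.01, 0, 0.0001, 0, -0.1, 0.01, 0, 0.0001, 0, -0.1, 0.01, 0, 0.0001, 0, -0.1, 0.01, 0, 0.0001, 0, -0.1, 0.01, 0, 0.0001, 0, -0.1, 0.01, 0, 0.0001, 0, -0.1, 0.01, 0, 0.0001, 0, -0.1, 0.01, 0, 0.0001, 0, -0.1, 0.01, 0, 0.0001, 0, -0.1, 0.01, 0, 0.0001, 0, -0.1, 0.01, 0, 0.0001, 0, -0.1, 0.01, 0, 0, 0, 0, 0.01, 0, 0, 0, 0]

```text
time: 16.7
tool_pos: [0.5068, 0.1346, 0.1726]
ee_rot: [3.141, 0.001, -2.756]
wrist_force: [-0.3, 0.3, -0.5]
width: 0.0242
finger_force: 30.0
```

Emit:
nudge_tcp:
  steps: [0.01, 0, 0, 0, 0.08, 0.01, 0, 0, -0.01, 0, 0.01, 0, 0, -0.013, 0, 0.01, 0, 0, -0.015, 0, 0.01, 0, 0, -0.015, 0, 0.01, 0, 0, 0, 0.108, 0.01, 0, 0, 0, 0.108, 0.01, 0, 0, 0, 0.108, 0.01, 0, 0, 0, 0.108, 0.01, 0, 0, 0, 0.108, 0.01, 0, 0, 0, 0.107, 0.01, 0, 0, 0, 0]

```text
time: 17.7
tool_pos: [0.5071, 0.1343, 0.226]
ee_rot: [3.141, 0.001, 2.801]
wrist_force: [-0.1, 0.3, -1.7]
width: 0.0236
finger_force: 30.0
```

Emit:
nudge_tcp:
  steps: [0.01, -0.0088, -0.0327, 0, 0, 0.01, -0.0088, -0.0327, 0, 0, 0.01, -0.0088, -0.0327, 0, 0, 0.01, -0.0088, -0.0327, 0, 0, 0.01, -0.0088, -0.0327, 0, 0, 0.01, -0.0088, -0.0327, 0, 0, 0.01, -0.0088, -0.0327, 0, 0, 0.01, -0.0088, -0.0327, 0, 0, 0.01, -0.0088, -0.0327, 0, 0, 0.01, -0.0088, -0.0327, 0, 0, 0.01, -0.0088, -0.0327, 0, 0, 0.01, -0.0088, -0.0327, 0, 0, 0.01, -0.0088, -0.0327, 0, 0, 0.01, -0.0088, -0.0327, 0, 0, 0.01, 0, 0, 0, 0, 0.01, 0, 0, 0, 0, 0.01, 0, 0, 0, 0, 0.01, 0, 0, 0, 0]

```text
time: 19.2
tool_pos: [0.4712, -0.3375, 0.2255]
ee_rot: [3.141, 0.001, 2.805]
wrist_force: [0.1, 0.3, -2.6]
width: 0.0237
finger_force: 30.0
```

Run:
```python
from h import *
t=snap('scene'); s=snap('wrist'); np.save('w6.npy',s,allow_pickle=True)
o=robot.get_obs();print(o['tool_pos'],o['ee_rot'])
h=cv2.cvtColor(t['color'],cv2.COLOR_BGR2HSV)
rd=(((h[...,0]<6)|(h[...,0]>174))&(h[...,1]>120)&(h[...,2]>50)).astype(np.uint8)
n,l,st,c=cv2.connectedComponentsWithStats(rd)
for i in range(1,n):
    w=onplane(t,[c[i]],.0705)[0]
    for q in (np.array([.5077,.1336]),np.array([.5411,-.033])):
        e=w[:2]-q
        if np.linalg.norm(e)<.05: print('red',c[i].round(1),st[i,4],w.round(4),np.linalg.norm(e).round(4),np.arctan2(e[1],e[0]).round(3))
g=cv2.cvtColor(s['color'],cv2.COLOR_BGR2GRAY)
for r in range(160,212,3): print(r,g[r,250:312:2])
```

```text
[ 0.47127553 -0.33724014  0.22548885] [-3.14159161e+00  6.86039580e-04  2.80534352e+00]
red [276.  232.5] 16 [ 0.5135 -0.0387  0.0705] 0.0282 -2.939
160 [187 188 188 187 187 187 186 187 182 151 131 130 128 129 131 132 130 131
 134 134 131 131 136 153 184 186 186 186 185 185 186]
163 [187 186 187 187 187 187 186 187 166 131 128 129 130 131 129 131 134 134
 133 131 128 128 146 183 186 186 186 186 186 186 186]
166 [187 187 187 187 186 187 187 183 146 129 130 131 129 129 133 133 133 130
 129 128 128 142 183 186 186 186 185 186 186 185 186]
169 [187 187 186 187 186 186 187 166 135 130 130 129 133 134 133 130 130 128
 129 129 130 158 186 186 186 185 185 186 186 186 186]
172 [187 186 187 186 186 187 171 138 129 130 132 133 129 125 124 125 128 130
 130 131 137 176 186 185 185 184 186 186 185 186 185]
175 [187 187 187 
[... 985 characters left out ...]
  74 104 114 112 110 111 112 111 111 111 112]
199 [113 113 114 115 117 117 111  86  68  63  62  64  74 101 102  72  62  62
  64  76 100 111 110 111 110 110 110 111 111 110 108]
202 [112 114 116 117 115 114 113 112  99  80  68  65  64  64  63  63  65  76
  91 107 110 110 110 111 110 109 110 110 108 107 106]
205 [116 116 115 114 113 113 113 112 113 115  96  65  64  63  61  62  66 100
 111 110 110 110 113 111 110 110 108 106 105 107 109]
208 [115 114 114 113 112 112 103  81  68  58  47  42  40  42  41  42  41  45
  55  66  83 104 112 111 108 106 105 106 108 109 108]
211 [114 112 113 111  92  58  41  42  44  44  45  46  46  47  46  45  44  44
  41  42  40  39  61  93 106 106 109 108 107 106 106]
```

Run:
```python
from h import *
s=np.load('w6.npy',allow_pickle=True).item()
T=np.array([.4713,-.3373,.2255]);ya=2.805
X=np.array([np.cos(ya),np.sin(ya)]);Y=np.array([np.sin(ya),-np.cos(ya)])
r=lambda q,z:[((onplane(s,[q],z)[0,:2]-T[:2])@A*1e3).round(2) for A in(X,Y)]
print('hole',r((276.2,188.3),.095),'blade',r((277.1,189.5),T[2]-.0964),'collar',r((277,206.8),T[2]-.0064))
print('pick',[((np.array([.4697,-.3385])-T[:2])@A*1e3).round(2) for A in(X,Y)])
```

```text
hole [np.float64(3.32), np.float64(-0.72)] blade [np.float64(10.2), np.float64(0.01)] collar [np.float64(21.77), np.float64(-0.19)]
pick [np.float64(1.11), np.float64(-1.66)]
```

Emit:
nudge_tcp:
  steps: [0.01, 0.002, -0.0009, 0, 0, 0.01, 0, 0, 0.01, 0, 0.01, 0, 0, 0.015, 0, 0.01, 0, 0, 0.015, 0, 0.01, 0, 0, 0.02, 0, 0.01, 0, 0, 0.02, 0, 0.01, 0, 0, 0, 0, 0.01, 0, 0, 0, 0]

```text
time: 19.97
tool_pos: [0.4678, -0.3375, 0.1431]
ee_rot: [3.14, -0.004, 2.804]
wrist_force: [-0.3, -0.6, -1.2]
width: 0.0239
finger_force: 30.0
```

Emit:
nudge_tcp:
  steps: [0.01, 0, 0, 0.012, 0, 0.01, 0, 0, 0.01, 0, 0.01, 0, 0, 0.006, 0, 0.01, 0, 0, 0.004, 0, 0.01, 0, 0, 0, 0, 0.01, 0, 0, 0, 0, 0.01, 0, 0, 0, 0]

```text
time: 20.55
tool_pos: [0.469, -0.3388, 0.1135]
ee_rot: [-3.141, 0.001, 2.803]
wrist_force: [0.3, 0.8, -1.3]
width: 0.0241
finger_force: 30.0
```

Emit:
nudge_tcp:
  steps: [0.01, 0, 0, 0.0025, 0, 0.01, 0, 0, 0.0015, 0, 0.01, 0, 0, 0, 0, 0.01, 0, 0, 0, 0, 0.01, 0, 0, 0, 0]

```text
time: 20.97
tool_pos: [0.469, -0.3388, 0.1094]
ee_rot: [-3.141, 0.001, 2.803]
wrist_force: [-0.0, -1.3, -0.9]
width: 0.0237
finger_force: 30.0
```

Emit:
nudge_tcp:
  steps: [0.01, 0, 0, 0.0005, 0, 0.01, 0, 0, 0, 0, 0.027, 0, 0, 0, 0, 0.035, 0, 0, 0, 0, 0.05, 0, 0, 0, 0, 0.07, 0, 0, 0, 0, 0.08, 0, 0, 0, 0, 0.08, 0, 0, 0, 0, 0.08, 0, 0, 0, 0, 0.08, 0, 0, -0.02, 0, 0.08, 0, 0, -0.03, 0, 0.08, 0, 0, -0.03, 0, 0.08, 0, 0, -0.03, 0, 0.08, 0, 0, -0.03, 0, 0.08, 0, 0, 0, 0, 0.08, 0, 0, 0, 0]

```text
time: 22.3
tool_pos: [0.4695, -0.3393, 0.2512]
ee_rot: [-3.14, 0.005, 2.803]
wrist_force: [-0.7, 0.1, -0.8]
width: 0.0799
finger_force: 0.0
```

Run:
```python
from h import *
s=snap('wrist'); t=snap('side'); 
o=robot.get_obs();print(o['tool_pos'],o['width'])
T=o['tool_pos']
x,y=map(int,proj(t,[[.469,-.338,.11]])[0])
c=cv2.resize(t['color'][y-40:y+40,x-40:x+40],(400,400),interpolation=cv2.INTER_CUBIC)
w=cv2.resize(s['color'][100:300,180:380],(400,400),interpolation=cv2.INTER_CUBIC)
u=t['color']; h=cv2.cvtColor(u,cv2.COLOR_BGR2HSV)
rd=(((h[...,0]<6)|(h[...,0]>174))&(h[...,1]>120)&(h[...,2]>50)).astype(np.uint8)
n,l,st,cc=cv2.connectedComponentsWithStats(rd)
for i in range(1,n):
    q=onplane(t,[cc[i]],.0705)[0]
    for k in (np.array([.5077,.1336]),np.array([.5411,-.033])):
        e=q[:2]-k
        if np.linalg.norm(e)<.05: print('red',cc[i].round(1),st[i,4],np.linalg.norm(e).round(4),np.arctan2(e[1],e[0]).round(3))
cv2.imwrite('pics/h7.png',np.hstack([w,c]))
```

```text
[ 0.46834876 -0.3382956   0.24717048] 0.07992568200881406
red [310.8 211.4] 5 0.0251 -3.074
red [289.5 242.6] 13 0.0211 0.082
```

Emit:
nudge_tcp:
  steps: [0.08, 0, 0, 0, 0.1126, 0.08, 0, 0, 0, 0.1126, 0.08, 0, 0, 0, 0.1126, 0.08, 0, 0, 0, 0.1126, 0.08, 0, 0, 0, 0.1126, 0.08, 0, 0, 0, 0.1126, 0.08, 0, 0, 0, 0.1126, 0.08, 0, 0, 0, 0.1126, 0.08, 0, 0, 0, 0.1126]

```text
time: 23.15
tool_pos: [0.4679, -0.3379, 0.2455]
ee_rot: [-3.139, -0.004, 1.784]
wrist_force: [-0.1, -0.7, -0.2]
width: 0.08
finger_force: 0.0
```

Emit:
nudge_tcp:
  steps: [0.08, 0.0331, 0.0126, -0.0075, 0, 0.08, 0.0331, 0.0126, -0.0075, 0, 0.08, 0.0331, 0.0126, -0.0075, 0, 0.08, 0.0331, 0.0126, -0.0075, 0, 0.08, 0.0331, 0.0126, -0.0075, 0, 0.08, 0.0331, 0.0126, -0.0075, 0, 0.08, 0.0331, 0.0126, -0.0075, 0, 0.08, 0.0331, 0.0126, -0.0075, 0, 0.08, 0.0331, 0.0126, -0.0075, 0, 0.08, 0.0331, 0.0126, -0.0075, 0, 0.08, 0, 0, 0, 0, 0.08, 0, 0, 0, 0, 0.08, 0, 0, 0, 0]

```text
time: 24.23
tool_pos: [0.5194, 0.0116, 0.3215]
ee_rot: [-3.138, -0.0, 1.79]
wrist_force: [-0.3, -0.1, -0.4]
width: 0.08
finger_force: 0.0
```

Run:
```python
from h import *
s=snap('wrist'); t=snap('side'); np.save('w8.npy',s,allow_pickle=True)
h=cv2.cvtColor(s['color'],cv2.COLOR_BGR2HSV)
rd=(((h[...,0]<6)|(h[...,0]>174))&(h[...,1]>110)&(h[...,2]>50)).astype(np.uint8)
n,l,st,cc=cv2.connectedComponentsWithStats(rd)
for i in range(1,n):
    q=onplane(s,[cc[i]],.0705)[0]
    for k in (np.array([.5077,.1336]),np.array([.5411,-.033])):
        e=q[:2]-k
        if np.linalg.norm(e)<.05: print('red',cc[i].round(1),st[i,4],np.linalg.norm(e).round(4),np.arctan2(e[1],e[0]).round(3))
t0=cv2.imread('pics/side0.png')
for im in(t0,t['color']):
    h=cv2.cvtColor(im,cv2.COLOR_BGR2HSV); m=((h[...,0]<18)&(h[...,1]>160)&(h[...,2]>90)).astype(np.uint8); m[:,:330]=0;m[:,370:]=0;m[180:]=0
    n,l,st,cc=cv2.connectedComponentsWithStats(m); i=1+st[1:,4].argmax(); print(st[i],cc[i])
cv2.imwrite('pics/w8.png',s['color'])
```

```text
red [310.5  64.6] 133 0.0232 0.101
red [266.7 206.1] 102 0.0238 -3.03
[346 146   7  15  52] [349.75       150.34615385]
[346 146   8  14  53] [350.11320755 150.41509434]
```

View pics/w8.png

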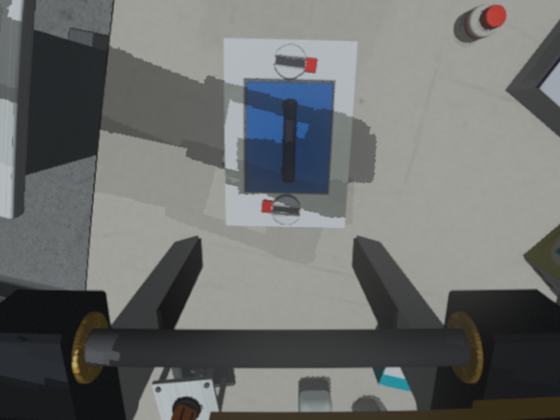

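Both wings lie along the panel edges, left at about (311,65) and right at (267,206), each measured at about 1.48 rad. The panel is still seated and the driver hangs as it did at the start. Next is the panel grasp.

Emit:
nudge_tcp:
  steps: [0.08, 0, 0, 0, 0.021, 0.08, 0.0185, 0.0056, 0.03, 0, 0.08, 0.0184, 0.0056, 0.03, 0, 0.08, 0, 0, 0.0325, 0, 0.08, 0, 0, 0.0325, 0, 0.08, 0, 0, 0.0325, 0, 0.08, 0, 0, 0.0325, 0, 0.08, 0, 0, 0, 0, 0.08, 0, 0, 0, 0, 0.08, 0, 0, 0, 0]

```text
time: 25.17
tool_pos: [0.5247, 0.0496, 0.1355]
ee_rot: [3.139, 0.001, 1.767]
wrist_force: [0.5, 0.4, 0.4]
width: 0.0797
finger_force: 0.0
```

Emit:
nudge_tcp:
  steps: [0.08, 0, -0.001, 0.02, 0, 0.08, 0, 0, 0.02, 0, 0.08, 0, 0, 0.014, 0, 0.08, 0, 0, 0, 0, 0.03, 0, 0, 0, 0, 0.02, 0, 0, 0, 0, 0.005, 0, 0, 0, 0, 0.005, 0, 0, 0, 0, 0.005, 0, 0, 0, 0, 0.005, 0, 0, 0, 0, 0.005, 0, 0, 0, 0, 0.005, 0, 0, 0, 0, 0.005, 0, 0, 0, 0, 0.005, 0, 0, 0, 0, 0.005, 0, 0, 0, 0, 0.005, 0, 0, 0, 0, 0.005, 0, 0, 0, 0, 0.005, 0, 0, 0, 0]

```text
time: 26.67
tool_pos: [0.5226, 0.0501, 0.0794]
ee_rot: [3.141, -0.0, 1.769]
wrist_force: [0.2, 0.1, -0.4]
width: 0.0136
finger_force: 30.0
```

Emit:
nudge_tcp:
  steps: [0.005, 0, 0, -0.005, 0, 0.005, 0, 0, -0.01, 0, 0.005, 0, 0, -0.015, 0, 0.005, 0, 0, -0.025, 0, 0.005, 0, 0, -0.025, 0, 0.005, 0, 0, -0.025, 0, 0.005, 0, 0, -0.015, 0, 0.005, 0, 0, 0, 0]

```text
time: 27.33
tool_pos: [0.5248, 0.0501, 0.205]
ee_rot: [3.132, 0.002, 1.769]
wrist_force: [0.9, 0.2, -1.4]
width: 0.0133
finger_force: 30.0
```

Run:
```python
from h import *
for n,bx in(('scene',(110,165,220,245)),('side',(245,275,345,370))):
    s=snap(n); g=cv2.cvtColor(s['color'],cv2.COLOR_BGR2GRAY).astype(int)
    x0,y0,x1,y1=bx; sub=g[y0:y1,x0:x1]; print(n,np.percentile(sub,[5,25,50,75,95]))
    m=(sub<105).astype(np.uint8); nn,l,st,c=cv2.connectedComponentsWithStats(m); i=1+st[1:,4].argmax(); print(st[i])
    ct=max(cv2.findContours((l==i).astype(np.uint8),0,2)[0],key=cv2.contourArea); hull=cv2.convexHull(ct)
    ap=cv2.approxPolyDP(hull,4,True)[:,0]+[x0,y0]; print('poly',ap.tolist())
    P=onplane(s,cv2.convexHull(ct)[:,0]+[x0,y0],.022)[:,:2]*1000; print('rect@22',cv2.minAreaRect(P.astype(np.float32)))
    P=onplane(s,ap,.022)[:,:2]; print(P.round(4).tolist())
```

```text
scene [ 42. 114. 177. 183. 187.]
[   0    0   55   35 1109]
poly [[164, 165], [123, 198], [110, 199], [110, 165]]
rect@22 ((465.1271057128906, 479.16192626953125), (152.32254028320312, 181.08795166015625), 33.22539520263672)
[[0.5784, 0.4452], [0.3973, 0.4514], [0.372, 0.4824], [0.4792, 0.5966]]
side [ 69. 117. 169. 174. 177.]
[ 17  18  64  61 943]
poly [[317, 293], [325, 352], [263, 353], [266, 294]]
rect@22 ((453.1035461425781, 358.057373046875), (130.7938995361328, 187.8870391845703), 17.293487548828125)
[[0.4252, 0.2512], [0.3648, 0.4264], [0.485, 0.4664], [0.5398, 0.2904]]
```

Run:
```python
from h import *
s=snap('scene'); im=cv2.imread('pics/scene0.png'); g=cv2.cvtColor(im,cv2.COLOR_BGR2GRAY)
x0,y0,x1,y1=120,175,205,232; m=(g[y0:y1,x0:x1]<115).astype(np.uint8)
nn,l,st,c=cv2.connectedComponentsWithStats(m); i=1+st[1:,4].argmax(); print(st[i])
ct=max(cv2.findContours((l==i).astype(np.uint8),0,2)[0],key=cv2.contourArea)
ap=cv2.approxPolyDP(cv2.convexHull(ct),3,True)[:,0]+[x0,y0]; print(ap.tolist())
P=onplane(s,ap,.022)[:,:2];print(P.round(4).tolist())
r=onplane(s,cv2.convexHull(ct)[:,0]+[x0,y0],.022)[:,:2]*1000;print(cv2.minAreaRect(r.astype(np.float32)))
# inner floor from lighter grey
t=snap('side')
for cam,img,b in((s,im,(120,175,205,232)),(t,t['color'],(245,275,345,370))):
    gg=cv2.cvtColor(img,cv2.COLOR_BGR2GRAY)[b[1]:b[3],b[0]:b[2]]; print(gg[gg.shape[0]//2,::2])
    m=((gg>72)&(gg<125)).astype(np.uint8); nn,l,st,c=cv2.connectedComponentsWithStats(m,connectivity=4); i=1+st[1:,4].argmax()
    print('floor centroid',st[i],onplane(cam,[c[i]+[b[0],b[1]]],.006))
```

```text
[   7    7   70   46 2141]
[[146, 182], [195, 192], [188, 219], [180, 227], [128, 216], [128, 209]]
[[0.4876, 0.44], [0.5402, 0.2801], [0.4438, 0.2274], [0.4075, 0.2274], [0.3536, 0.3857], [0.3735, 0.4057]]
((448.62847900390625, 329.5043640136719), (146.7521514892578, 191.31976318359375), 17.991647720336914)
[157 155 156 155 155 149 111  58  68 100 104 102 103 105 106 105 103 103
 101 105 106 102 103 106 105 103 102 103 104 102 103 103 104 104 101  69
  74 135 149 150 151 151 153]
floor centroid [   7    7   70   43 1734] [[0.45551097 0.3460195  0.006     ]]
[177 177 176 179 179 177 178 177 164 116  99 113 118 117 117 116 117 115
 118 117 117 118 117 116 116 116 117 117 117 117 117 118 117 117 116 118
 117 105  79 125 167 176 178 177 177 178 176 177 175 179]
floor centroid [  17   17   65   62 3147] [[0.45634777 0.34773084 0.006     ]]
```

Emit:
nudge_tcp:
  steps: [0.005, 0, 0, 0, -0.107, 0.005, 0.0255, 0.0019, 0, 0, 0.005, 0.0255, 0.0019, 0, 0, 0.005, 0.0255, 0.0019, 0, 0, 0.005, 0.0255, 0.0019, 0, 0, 0.005, 0.0255, 0.0019, 0, 0, 0.005, 0.0255, 0.0019, 0, 0, 0.005, 0.0255, 0.0019, 0, 0, 0.005, 0.0255, 0.0019, 0, 0, 0.005, 0.0255, 0.0019, 0, 0, 0.005, 0.0255, 0.0019, 0, 0, 0.005, 0.0255, 0.0019, 0, 0, 0.005, 0.0255, 0.0019, 0, 0, 0.005, 0, 0, 0, 0, 0.005, 0, 0, 0, 0, 0.005, 0, 0, 0, 0]

```text
time: 28.87
tool_pos: [0.4521, 0.348, 0.1979]
ee_rot: [-3.139, 0.002, 1.876]
wrist_force: [0.3, -0.8, -2.8]
width: 0.0137
finger_force: 30.0
```

Emit:
nudge_tcp:
  steps: [0.005, 0, 0, 0.02, 0, 0.005, 0, 0, 0.03, 0, 0.005, 0, 0, 0.03, 0, 0.005, 0, 0, 0.02, 0, 0.005, 0, 0, 0, 0, 0.005, 0, 0, 0, 0, 0.005, 0, 0, 0, 0]

```text
time: 29.45
tool_pos: [0.4537, 0.3486, 0.1011]
ee_rot: [3.139, -0.001, 1.874]
wrist_force: [-0.6, -0.2, -2.0]
width: 0.0136
finger_force: 30.0
```

Run:
```python
from h import *
s=snap('wrist'); o=robot.get_obs(); T=o['tool_pos']; ya=o['ee_rot'][2]; print(T,o['ee_rot'],o['wrist_force'])
X=np.array([np.cos(ya),np.sin(ya)]);Y=np.array([np.sin(ya),-np.cos(ya)])
t=snap('side'); cv2.imwrite('pics/s9.png',t['color'])
g=cv2.cvtColor(s['color'],cv2.COLOR_BGR2GRAY)
print('cols'); 
# profiles: along centre column (tool x) and along a row
c0=proj(s,np.r_[T[:2]+.075*X,.022][None])[0]; print(c0)
for y in(-.03,.03):
    print('x-profile y',y,[(k,int(g[int(round(v)),int(round(u))])) for k in range(55,110,3) for u,v in [proj(s,np.r_[T[:2]+k*1e-3*X+y*Y,.022][None])[0]] if 0<=v<420 and 0<=u<560])
for sg in(-1,1):
    print('y-profile',sg,[(k,int(g[int(round(v)),int(round(u))])) for k in range(45,90,3) for u,v in [proj(s,np.r_[T[:2]+.04*X+sg*k*1e-3*Y,.022][None])[0]] if 0<=v<420 and 0<=u<560])
```

```text
[0.45401152 0.34902424 0.10188034] [ 3.13763360e+00 -9.59596964e-04  1.87467469e+00] [ 0.62471483 -0.80217086 -2.47168233]
cols
[275.67028416 103.90013141]
x-profile y -0.03 [(55, 118), (58, 112), (61, 102), (64, 173), (67, 184), (70, 185), (73, 185), (76, 172), (79, 149), (82, 137), (85, 211), (88, 211), (91, 210), (94, 210), (97, 210), (100, 208), (103, 206), (106, 209), (109, 208)]
x-profile y 0.03 [(55, 112), (58, 114), (61, 104), (64, 146), (67, 178), (70, 179), (73, 178), (76, 170), (79, 125), (82, 153), (85, 208), (88, 212), (91, 212), (94, 214), (97, 214), (100, 213), (103, 214), (106, 214), (109, 214)]
y-profile -1 [(45, 115), (48, 117), (51, 118), (54, 117), (57, 119), (60, 118), (63, 118), (66, 200), (69, 213), (72, 213), (75, 213), (78, 213), (81, 213), (84, 214), (87, 215)]
y-profile 1 [(45, 76), (48, 76), (51, 78), (54, 80), (57, 79), (60, 81), (63, 81), (66, 82), (69, 96), (72, 210), (75, 210), (78, 211), (81, 209), (84, 210), (87, 211)]
```

Emit:
nudge_tcp:
  steps: [0.005, -0.003, 0.001, 0.015, 0, 0.005, 0, 0, 0.02, 0, 0.005, 0, 0, 0.02, 0, 0.005, 0, 0, 0.01, 0, 0.005, 0, 0, 0, 0, 0.005, 0, 0, 0, 0, 0.005, 0, 0, 0.003, 0, 0.005, 0, 0, 0.003, 0, 0.005, 0, 0, 0, 0, 0.005, 0, 0, 0, 0]

```text
time: 30.38
tool_pos: [0.4546, 0.3464, 0.029]
ee_rot: [3.141, -0.0, 1.876]
wrist_force: [-0.3, -0.0, -1.7]
width: 0.014
finger_force: 30.0
```

Emit:
nudge_tcp:
  steps: [0.005, 0, 0, 0.002, 0, 0.005, 0, 0, 0.0015, 0, 0.005, 0, 0, 0, 0, 0.005, 0, 0, 0, 0, 0.005, 0, 0, 0, 0]

```text
time: 30.8
tool_pos: [0.4543, 0.3462, 0.025]
ee_rot: [-3.142, -0.0, 1.876]
wrist_force: [0.9, 0.3, -1.7]
width: 0.0136
finger_force: 30.0
```

Emit:
nudge_tcp:
  steps: [0.005, 0, 0, 0.0015, 0, 0.005, 0, 0, 0, 0, 0.005, 0, 0, 0, 0]

```text
time: 31.05
tool_pos: [0.4547, 0.3464, 0.0244]
ee_rot: [3.141, -0.0, 1.876]
wrist_force: [-1.0, -0.5, 2.8]
width: 0.0134
finger_force: 30.0
```

Emit:
nudge_tcp:
  steps: [0.018, 0, 0, 0, 0, 0.025, 0, 0, 0, 0, 0.04, 0, 0, 0, 0, 0.05, 0, 0, 0, 0, 0.05, 0, 0, 0, 0, 0.05, 0, 0, 0, 0, 0.05, 0, 0, -0.01, 0, 0.05, 0, 0, -0.03, 0, 0.05, 0, 0, -0.035, 0, 0.05, 0, 0, -0.035, 0, 0.05, 0, 0, -0.035, 0, 0.05, 0, 0, -0.035, 0, 0.05, -0.03, 0, -0.02, 0, 0.05, -0.03, 0, -0.02, 0, 0.05, 0, 0, 0, 0, 0.05, 0, 0, 0, 0, 0.05, 0, 0, 0, 0]

```text
time: 32.47
tool_pos: [0.472, 0.2892, 0.2433]
ee_rot: [-3.141, -0.001, 1.875]
wrist_force: [0.7, 0.6, 0.4]
width: 0.0499
finger_force: 0.0
```

Run:
```python
from h import *
s=snap('wrist'); print(robot.get_obs()['tool_pos'])
h=cv2.cvtColor(s['color'],cv2.COLOR_BGR2HSV); g=cv2.cvtColor(s['color'],cv2.COLOR_BGR2GRAY)
b=((h[...,0]>100)&(h[...,0]<125)&(h[...,1]>130)&(h[...,2]>40)).astype(np.uint8); b[300:]=0
n,l,st,c=cv2.connectedComponentsWithStats(b); ids=[i for i in range(1,n) if st[i,4]>150]; print(st[ids])
p=np.concatenate([np.argwhere(l==i) for i in ids])[:,::-1]; P=onplane(s,p,.011)[:,:2]*1000; print('panel',cv2.minAreaRect(P.astype(np.float32)))
cv2.imwrite('pics/w10.png',s['color'])
m=(g<160).astype(np.uint8); m[290:]=0; n,l,st,c=cv2.connectedComponentsWithStats(m); i=l[int(p[:,1].mean()),int(p[:,0].mean())]; print(st[i])
cl=max(cv2.findContours((l==i).astype(np.uint8),0,2)[0],key=cv2.contourArea); ap=cv2.approxPolyDP(cv2.convexHull(cl),5,True)[:,0]; print(ap.tolist(),(onplane(s,ap,.022)[:,:2]*1000).round().tolist())
```

```text
[0.47161188 0.28938736 0.24235444]
[[ 232   59   92  118 9098]]
panel ((456.1177978515625, 346.0142822265625), (97.7889175415039, 127.2706069946289), 17.55478286743164)
[    0     0   387   290 65122]
[[343, 33], [386, 145], [383, 192], [362, 214], [98, 289], [0, 289], [0, 0], [134, 0]] [[494.0, 450.0], [578.0, 356.0], [595.0, 306.0], [581.0, 274.0], [305.0, 85.0], [182.0, 44.0], [143.0, 380.0], [281.0, 418.0]]
```

Run:
```python
from h import *
s=snap('wrist'); g=cv2.cvtColor(s['color'],cv2.COLOR_BGR2GRAY)
a=np.radians(17.55); c=np.array([.4561,.3460]); U=np.array([np.cos(a),np.sin(a)]);V=np.array([-np.sin(a),np.cos(a)])
for nm,D,E,k0 in(('+x',U,V,48),('-x',-U,V,48),('+y',V,U,62),('-y',-V,U,62)):
    for off in(.025,-.025):
        print(nm,off,[(k,int(g[int(round(v)),int(round(u))])) for k in range(k0,k0+36,2) for u,v in [proj(s,np.r_[c+D*k*1e-3+E*off,.022][None])[0]] if 0<=v<420 and 0<=u<560])
```

```text
+x 0.025 [(48, 105), (50, 151), (52, 161), (54, 161), (56, 160), (58, 161), (60, 154), (62, 81), (64, 122), (66, 149), (68, 134), (70, 180), (72, 191), (74, 191), (76, 192), (78, 192), (80, 192), (82, 192)]
+x -0.025 [(48, 73), (50, 94), (52, 95), (54, 95), (56, 95), (58, 94), (60, 96), (62, 78), (64, 70), (66, 89), (68, 91), (70, 99), (72, 117), (74, 118), (76, 118), (78, 119), (80, 120), (82, 121)]
-x 0.025 [(48, 118), (50, 166), (52, 167), (54, 165), (56, 110), (58, 76), (60, 105), (62, 147), (64, 133), (66, 184), (68, 195), (70, 194), (72, 193), (74, 193), (76, 193), (78, 194), (80, 194), (82, 195)]
-x -0.025 [(48, 77), (50, 88), (52, 95), (54, 94), (56, 83), (58, 66), (60, 91), (62, 92), (64, 90), (66, 119), (68, 122), (70, 121), (72, 122), (74, 121), (76, 122), (78, 121), (80, 121), (82, 121)]
+y 0.025 [(62, 118), (64, 159), (66, 162), (68, 162), (70, 162), (72, 162), (74, 162), (76, 161), (78, 132), (80, 73), (82, 105), (84, 146), (86, 135), (88, 182), (90, 191), (92, 191), (94, 192), (96, 192)]
+y -0.025 [(62, 112), (64, 144), (66, 166), (68, 166), (70, 166), (72, 166), (74, 166), (76, 159), (78, 132), (80, 76), (82, 120), (84, 153), (86, 132), (88, 185), (90, 190), (92, 187), (94, 189), (96, 188)]
-y 0.025 [(62, 69), (64, 90), (66, 94), (68, 89), (70, 84), (72, 84), (74, 84), (76, 84), (78, 68), (80, 60), (82, 71), (84, 82), (86, 86), (88, 105), (90, 118), (92, 134), (94, 116), (96, 136)]
-y -0.025 [(62, 71), (64, 91), (66, 93), (68, 86), (70, 84), (72, 84), (74, 84), (76, 84), (78, 76), (80, 60), (82, 65), (84, 83), (86, 82), (88, 98), (90, 129), (92, 127), (94, 128), (96, 138)]
```

The panel lies centred in the tray to about 2 mm, flat and clear of the walls. I'll hand in.

```bash
python3 -c "
from bench import robot
print(robot.close_job())"
```

```text
the job is handed in; nothing more can be done
None
```

The job is handed in at about 33 s of the 72 s allowed, with no verdict returned: both fasteners read about 1.48 rad open, the driver hangs back in its stand, and the panel lies flat in the tray, handle up, about 2 mm off centre.

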